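# Check weight on the load cell, inspection flap held at the pointer

## Task

Check the little force tester: stand the blue-knobbed check weight upright in the middle of its round sprung pan and let go of it, without pressing the pan down to its stop. Then lift the white inspection flap by its black bar handle until it slopes exactly as the orange pointer beside it, so that the dial inside can be read, and finish still holding it there by the bar with the fingers: the flap drops shut if let go. Leave the pointer as it is set, and every other thing where it stands.

Things in the scene. Friction and masses are not known exactly. Their poses are not given: they have to be found in the camera images.
- tester: The force tester, fixed; place and yaw vary. Dark slab 220 x 405 x 12 mm. Origin at table level; its front looks to -x, y is its left. On it (mm): grey load cell with the pan at (-20, -100); white housing 130 x 150 at (25, 100), 120 high, with a dial inside, under the flap; orange pointer at y 205, then a thin quadrant and a post 20 x 8, 137 high, at (80, 222).
- pan_top (a point): Centre of the pan's flat upper face: an aluminium disc 100 mm across, 5 mm thick, without rim, with a thin black circle 42 mm across in its middle; unloaded its face is 95 mm above the table. Site moves with the pan; axes as the tester's.
- pan (a joint): How far the pan is pressed down (m): 0 unloaded, stop at 0.020. Spring 400 N/m, damped: the check weight alone sinks it 6 to 9 mm.
- blue_weight: The check weight, loose, 0.26 to 0.36 kg: upright steel cylinder 32 mm across and 48 mm tall, above it a 10 mm thick neck 6 mm long and a blue knob 18 mm across, 10 mm thick, 64 mm tall in all. Origin: centre of its underside, z up.
- flap_bar (a point): Middle of the black bar handle: round bar 12 mm thick, 110 mm long along its y axis, 100 mm free between its two legs. Turns with the flap. With the flap shut it is 160 mm above the table, 145 mm in front of (-x) and 35 mm above the hinge line, 30 mm ahead of the flap's front edge and 32 mm above its top face.
- flap_hinge (a point): Middle of the flap's hinge line (along the tester's y), 125 mm above the table at the far (+x) edge of the flap. Fixed to the tester; the axes are the tester's.
- flap (a joint): Opening angle of the flap (rad): 0 shut and level, growing as its front (-x) edge is lifted, at most 1.4. White panel 110 x 140 x 6 mm with a blue field on top, 0.38 to 0.54 kg with its handle. The hinge is free, so it falls shut from any angle. At 1.05 rad the bar is about 110 mm higher than when shut.
- pointer (a joint): Set angle of the orange pointer (rad), counted as the flap's: 0 level, between 0.6 and 1.05. The flap is at the mark when both angles are equal. It is held by friction only; do not push it.
- pointer_tip (a point): Orange ball, 18 mm across, at the free end of the pointer: an orange arm 148 mm long, 6 mm wide, 10 mm high, turning on the flap's hinge line 105 mm to the left (+y) of the flap's middle (35 mm clear of the flap's left edge). Its axes turn with the pointer: -x runs from pivot to ball. The ball is 200 to 265 mm above the table: pass well over it.
- red_weight: Bystander: the same steel weight with a red knob (32 mm across, 64 mm tall). Origin: centre of its underside. It, the blue and the yellow one stand in a row about 100 mm apart, in any order.
- yellow_weight: Bystander: brass weight with a yellow knob, 36 mm across, 50 mm tall. Origin: centre of its underside.
- beaker: Bystander: glass beaker, 68 mm across, 85 mm tall. Origin: centre of its underside.
- jar: Bystander: closed sample jar, 56 mm across, 70 mm tall. Origin: centre of its underside.
- screwdriver: Bystander: screwdriver lying on the table. Origin under its middle.
- mouse: Bystander: black computer mouse, 100 x 58 x 22 mm. Origin: centre of its underside.
Not all that is in view belongs to the job. What is shaped like the blue_weight but purple is not meant.

How it is judged:
On the way:
1. the blue-knobbed weight stands upright and released in the middle of the pan, the flap still shut (horizontal distance between blue_weight and pan_top below 0.01 m and z of blue_weight in the frame of pan_top between -0.003 and 0.003 m and angle between blue_weight's own z axis and vertical below 0.1 rad and value of joint pan above 0.004 m and contact force between the fingers and blue_weight below 0.1 N and value of joint flap below 0.06 rad), for 0.3 s.
At the end, for the whole second after the job is handed in: Blue weight upright, untouched, within 10 mm of the pan's centre; flap still, held by the fingers at its bar (over 0.5 N, grasp point within 50 mm) within 0.07 rad (4 degrees) of the pointer; pointer tip moved under 8 mm, other weights, beaker and jar under 30 mm, screwdriver and mouse under 50 mm (horizontal distance between blue_weight and pan_top below 0.01 m and z of blue_weight in the frame of pan_top between -0.003 and 0.003 m and angle between blue_weight's own z axis and vertical below 0.1 rad and value of joint pan above 0.004 m and contact force between the fingers and blue_weight below 0.1 N and angle between the x axis of flap_bar and the x axis of pointer_tip, either way round below 0.07 rad and value of joint flap above 0.5 rad and velocity of joint flap between -0.08 and 0.08 rad/s and contact force between the fingers and flap above 0.5 N and distance between the grasp point and flap_bar below 0.05 m and distance of pointer_tip from where it was at the start of the episode below 0.008 m and distance of each of red_weight, yellow_weight, beaker, jar from where it was at the start of the episode below 0.03 m and distance of each of screwdriver, mouse from where it was at the start of the episode below 0.05 m); the arm keeps its last pose, push and grip.
It fails at once if the pan is pressed down to its stop (value of joint pan above 0.0185 m).
It fails at once if the pointer is pushed off its setting (distance of pointer_tip from where it was at the start of the episode above 0.008 m).
It fails at once if a bystander is shoved away or knocked over (distance of any of red_weight, yellow_weight, beaker, jar from where it was at the start of the episode above 0.03 m or distance of any of screwdriver, mouse from where it was at the start of the episode above 0.05 m or angle between any of red_weight, yellow_weight, beaker, jar's own z axis and vertical above 0.5 rad).
It also fails if it takes over 58 s, if anything falls off the work surface, if the arm or the gripper's body presses on something with over 40 N, if the wrist force passes 120 N, or if a joint passes its speed limit or range.

## Robot

A 6-joint arm with a two-finger parallel gripper is mounted at the origin on the work surface. World frame = base frame: x ahead of the robot, y to its left, z up, the work surface at z = 0. Lengths are in m, angles in rad, forces in N, time in s.
With the tool pointing down it reaches from about 0.4 to 0.825 m from the base axis. Payload 7 kg.
Tool frame: the origin (TCP) lies midway between the tips of the shut fingers; the grasp point (between the pads) lies hold_point_z behind it (hold_point_z is the distance from the TCP to the grasp point, in m); z points along the fingers, y is the line along which they close (so a half turn about z gives the same grasp; the last joint's range is limited). The gripper opens to 88 mm and grips with 3 to 60 N. Pads are 19 mm wide; open, the fingers measure 130 mm over their backs; the gripper's body (78 mm by 193 mm) begins 47 mm behind the grasp point.
Start: joints at [1.404, 0.359, 0.012, 0, -1.224, -0.288], TCP at [0.297, 0.606, 0.191] pointing down, gripper open.
Joint ranges: [-3.07, 3.07], [-1.43, 2.12], [-1.02, 1.25], [-3.03, 1.67], [-3.05, -0], [-3.03, 3.03]. Speed limits (rad/s): [2.39, 2.39, 3.01, 3.14, 3.14, 3.14].

## Interface

Orientations are given as [roll, pitch, yaw] about the fixed x, y, z axes, in that order (R = Rz(yaw) Ry(pitch) Rx(roll)).
In Python, from station import * gives the robot as it stands.
- The arm moves only by the tool apply_moves, never from a script. Its argument "steps" is a list of rows, each an object with "translation": the shift along the world's x, y, z scaled (see below), a list of three; "rotation": the turn, a rotation vector about the world's x, y, z scaled (see below), a list of three. A call has exactly 10 rows; each row is the pose to reach, as a shift and turn from the pose commanded when the call began; what a row does not reach only later rows make up. The controller multiplies each number of a shift by 250 mm and each number of a turn by 30 degrees. A row lasts 1/12 s, in which the tool goes at most 41.7 mm and 7.16 degrees, less where a joint would pass 70% of its speed; a pose out of reach is approached as far as the arm can. A call with a number of a shift or a turn outside -1 to 1 is refused whole. A call with a gripper value outside its range is refused whole. "jaw" is the closure, from -1 (fully open) to 1 (shut), so that 0 is half open, set as the call begins (left out, the last holds). The fingers move at their own pace and stop on an object; "newtons" is the grip in N (left out, the last holds). Time passes only in rows, so rows that repeat a pose let the fingers close, or fill a call up. It gives the time, the measured TCP pose, the force, the opening and the grip force at its end, in the units of the state.
- get_state(): the state, without advancing time (a new reading comes with each control period).
- grab_frame(name): name is "scene" or "side" or "wrist"; returns the picture (420x560x3 uint8, blue, green, red); there is no depth.
- camera_model(name): a dict with "fx", "fy", "cx", "cy" (pixels), "xyz" and "rotation" of the camera in the world. Camera axes: x right, y down, z forward; pixel columns grow to the right and rows downward; lengths in m; the calibration is good to about 2 mm. A picture is of the moment at which its call begins: read the wrist's pose just before it. camera_model takes no time and is no camera call; for the wrist camera it gives the pose at the moment of the call.
- job_done(): hands the job in; it is judged then, once.
The state is a dict: "t": time; "q": joint angles; "qd": joint speeds; "joint_efforts": joint torques, N m; "eef_pos": TCP position; "ee_rot": TCP orientation; "force": force on the tool from outside, world axes, zero at the start; "moment": the same for the moment, N m; "width": finger opening in m; "gripper_force": force on a finger pad.
Only numpy, scipy, OpenCV 4.12 (cv2) and the standard library are available. Lean on these libraries where they do the work, as an engineer would, in place of code of your own. Each camera call takes 0.05 s, during which the arm holds its last target. There are 200 camera calls.

## Working session

There is one attempt and no reset: what is moved stays moved. The work goes in short steps, Python scripts to look and compute and a tool call to move; the robot and the scene stay as the last step left them, time stands still between calls to the robot, and variables do not carry over. Pictures are saved under pics/ and viewed, at most 10 in all, crops included, and the job is handed in when it is done.

Besides the shell and the picture viewer there is one more tool, called after ">>>" by a JSON object that holds its "method" and its "body". apply_moves: Moves the arm, as the interface text tells. Shifts and turns lie within -1 to 1; 1 stands for 250 mm of shift or 30 degrees of turn. Its arguments: {"type":"object","properties":{"steps":{"type":"array"},"jaw":{"type":"number"},"newtons":{"type":"number"}},"required":["steps"]}

```bash
mkdir -p pics; python3 - <<'E'
from station import *
import cv2
s=get_state();print({k:s[k] for k in('t','eef_pos','ee_rot','width')})
for n in("scene","side","wrist"):
    m=camera_model(n);print(n,m)
    cv2.imwrite(f"pics/{n}0.png",grab_frame(n))
print([k for k in dir() if 'hold' in k])
E
```

```text
{'t': 0.0, 'eef_pos': array([0.29631109, 0.60587721, 0.19051376]), 'ee_rot': array([ 3.13992664e+00, -1.61867307e-04, -4.54922206e-01]), 'width': 0.0877593237035843}
scene {'fx': 539.7853752590369, 'fy': 539.7853752590369, 'cx': 274.04008797998233, 'cy': 210.51523987877854, 'xyz': array([1.50139185, 0.88948444, 0.97550207]), 'rotation': array([-2.14871023,  0.01792881,  2.27340668])}
side {'fx': 408.9897950801996, 'fy': 408.9897950801996, 'cx': 278.8352113265291, 'cy': 207.98867612454936, 'xyz': array([ 0.22776423, -0.96868831,  0.73274887]), 'rotation': array([-2.10939456,  0.01894034, -0.26937098])}
wrist {'fx': 361.6288938962307, 'fy': 361.6288938962307, 'cx': 280.0027541776133, 'cy': 208.3445884076711, 'xyz': array([0.36810052, 0.57288574, 0.38353611]), 'rotation': array([ 2.84787289e+00, -2.82758885e-04, -2.02666629e+00])}
['hold_point_z']
```

View pics/scene0.png

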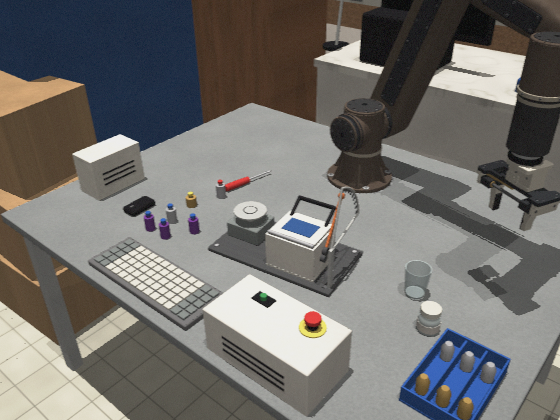

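View pics/side0.png

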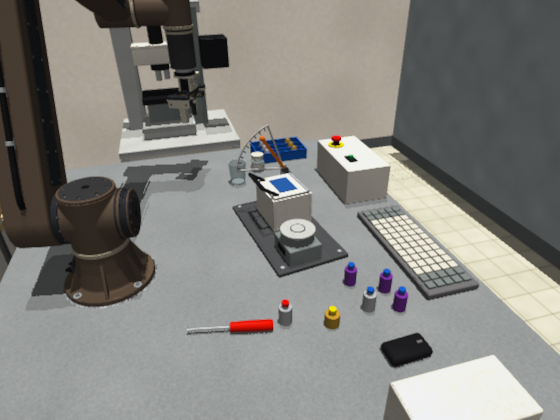

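Scene picture: row of red (220,188), yellow (191,200) and blue-knobbed steel (171,213). The purple look-alikes are at about (149,221), (164,228) and (193,223). The tester sits in the middle with its pan at (250,211). I'll enlarge to get precise pixels.

```bash
python3 - <<'E'
import cv2
a=cv2.imread("pics/scene0.png")[175:300,140:370];cv2.imwrite("pics/sc.png",cv2.resize(a,(690,375),interpolation=cv2.INTER_CUBIC))
a=cv2.imread("pics/side0.png")[120:320,220:420];cv2.imwrite("pics/si.png",cv2.resize(a,(600,600),interpolation=cv2.INTER_CUBIC))
E
```

```text
(no output)
```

View pics/sc.png

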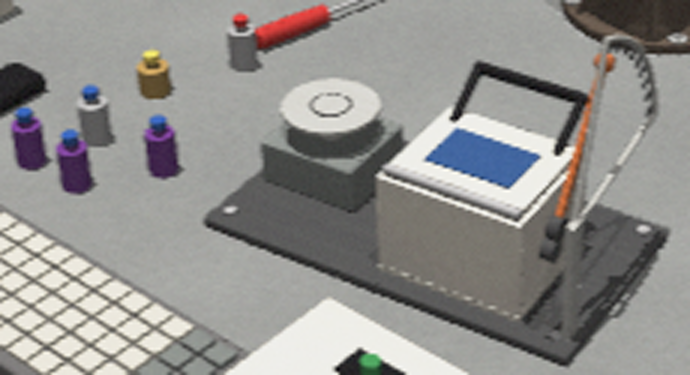

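View pics/si.png

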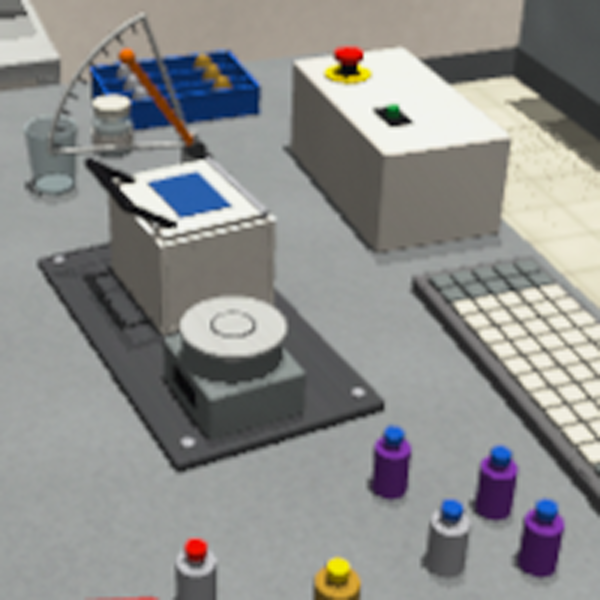

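```bash
cat > h.py <<'E'
from station import *
import numpy as np, cv2
from scipy.optimize import least_squares
from scipy.spatial.transform import Rotation as R
def cam(n):
    m=camera_model(n); return m, R.from_euler('xyz',m['rotation']).as_matrix(), np.array(m['xyz'])
def proj(c,P):
    m,r,t=c; p=(np.asarray(P)-t)@r
    return np.stack([m['cx']+m['fx']*p[...,0]/p[...,2], m['cy']+m['fy']*p[...,1]/p[...,2]],-1)
def rayz(c,uv,z):
    m,r,t=c; d=r@np.array([(uv[0]-m['cx'])/m['fx'],(uv[1]-m['cy'])/m['fy'],1]); return t+d*(z-t[2])/d[2]
E
python3 - <<'E'
from h import *
S,D=cam("scene"),cam("side")
sc=lambda x,y:(140+x/3-.33,175+y/3-.33)
sd=lambda x,y:(220+x/3-.33,120+y/3-.33)
# tester-local: hinge x = +? bar local x = hx-0.145 ; y=0.1
T=[(S,sc(331,105),'pan'),(S,sc(208,220),(.11,-.2025,.012)),(S,sc(572,360),(.11,.2025,.012)),(S,sc(667,232),(-.11,.2025,.012)),
(D,sd(233,325),'pan'),(D,sd(180,467),(-.11,-.2025,.012)),(D,sd(382,404),(.11,-.2025,.012)),(D,sd(40,263),(-.11,.2025,.012)),
(S,sc(480,67),'b-'),(S,sc(588,99),'b+'),(D,sd(90,163),'b+'),(D,sd(172,222),'b-'),(S,sc(604,62),'ball'),(D,sd(127,57),'ball')]
def loc(k,p):
    x,y,w,hx,a=p
    if k=='pan':k=(-.02,-.1,.095)
    if k in('b-','b+'):k=(hx-.145,.1+(.055 if k=='b+' else -.055),.16)
    if k=='ball':k=(hx-.148*np.cos(a),.205,.125+.148*np.sin(a))
    c,s=np.cos(w),np.sin(w);return np.array([x+c*k[0]-s*k[1],y+s*k[0]+c*k[1],k[2]])
f=lambda p:np.concatenate([proj(c,loc(k,p))-uv for c,uv,k in T])
b=min((least_squares(f,[.6,.1,w,.08,.9],loss='soft_l1') for w in(-.6,-.2,.2,.6)),key=lambda r:r.cost)
print(b.x.round(4),f(b.x).reshape(-1,2).round(1).tolist())
for k in('pan','b-','b+','ball'):print(k,loc(k,b.x).round(4))
print('bar',(loc('b-',b.x)+loc('b+',b.x))/2)
W={'blue':((90,92),(452,510),.059),'red':((240,20),(196,549),.059),'yel':((152,58),(338,569),.046),
'p1':((25,117),(497,457),.059),'p2':((70,139),(546,510),.059),'p3':((158,124),(394,436),.059)}
for n,(u,v,z) in W.items():print(n,rayz(S,sc(*u),z)[:2].round(4),rayz(D,sd(*v),z)[:2].round(4))
print(hold_point_z)
E
```

```text
[0.5242 0.0566 0.1666 0.0892 1.0105] [[2.6, 0.8], [-7.7, -2.6], [-7.0, -4.4], [-5.5, -5.2], [-1.2, -2.3], [3.8, 3.8], [6.1, 2.2], [-0.3, 1.7], [1.6, 1.9], [0.6, 1.5], [0.4, -1.6], [-13.5, -7.0], [3.6, 1.6], [-0.1, -1.5]]
pan [ 0.5211 -0.0454  0.095 ]
b- [0.4617 0.0917 0.16  ]
b+ [0.4435 0.2002 0.16  ]
ball [0.5006 0.2605 0.2504]
bar [0.45260109 0.14594448 0.16      ]
blue [ 0.6237 -0.3096] [ 0.6234 -0.3104]
red [ 0.4164 -0.2932] [ 0.4155 -0.2942]
yel [ 0.5217 -0.3267] [ 0.5178 -0.3331]
p1 [ 0.6978 -0.3253] [ 0.6888 -0.2619]
p2 [ 0.6949 -0.2571] [ 0.6947 -0.3317]
p3 [ 0.6201 -0.2076] [ 0.6176 -0.2113]
0.0188
```

```bash
cat > fit.py <<'E'
from h import *
S,D=cam("scene"),cam("side")
sc=lambda x,y:(140+x/3-.33,175+y/3-.33)
sd=lambda x,y:(220+x/3-.33,120+y/3-.33)
T=[(S,sc(331,105),'pan'),(S,sc(208,220),(.11,-.2025,.012)),(S,sc(572,360),(.11,.2025,.012)),(S,sc(667,232),(-.11,.2025,.012)),
(D,sd(233,325),'pan'),(D,sd(180,467),(-.11,-.2025,.012)),(D,sd(382,404),(.11,-.2025,.012)),(D,sd(40,263),(-.11,.2025,.012)),
(S,sc(480,67),'b-'),(S,sc(588,99),'b+'),(D,sd(90,163),'b+'),(D,sd(122,204),'b-'),(S,sc(604,62),'ball'),(D,sd(127,57),'ball')]
def loc(k,p):
    x,y,w,hx,a=p[:5]; oy=p[5] if len(p)>5 else 0
    if k=='pan':k=(-.02,-.1,.095)
    if k in('b-','b+'):k=(hx-.145,.1+(.055 if k=='b+' else -.055),.16)
    if k=='ball':k=(hx-.148*np.cos(a),.205,.125+.148*np.sin(a))
    if len(k)==3 and k[2]==.012:k=(k[0],k[1]+oy,k[2])
    c,s=np.cos(w),np.sin(w);return np.array([x+c*k[0]-s*k[1],y+s*k[0]+c*k[1],k[2]])
f=lambda p:np.concatenate([proj(c,loc(k,p))-uv for c,uv,k in T])
for x0 in([.6,.1,-.1,.08,.9],[.6,.1,-.1,.08,.9,0]):
    b=least_squares(f,x0,loss='soft_l1')
    print(b.x.round(4),f(b.x).reshape(-1,2).round(1).tolist())
    for k in('pan','b-','b+','ball'):print(k,loc(k,b.x).round(4))
for i in(0,4):print(rayz(T[i][0],T[i][1],.095)) 
for i in(1,2,3,5,6,7):print(T[i][2],rayz(T[i][0],T[i][1],.012)) 
for i in(8,9,10,11):print(T[i][2],rayz(T[i][0],T[i][1],.16)) 
E
python3 fit.py
```

```text
[0.5228 0.0575 0.1476 0.0833 1.0392] [[3.6, 0.4], [-6.9, -3.6], [-7.8, -4.0], [-4.8, -4.4], [-2.4, -2.3], [1.6, 3.6], [4.8, 2.8], [0.1, 1.1], [3.3, 1.1], [2.0, 1.0], [-1.1, -1.6], [1.0, -0.8], [3.9, 1.1], [-0.1, -2.3]]
pan [ 0.5177 -0.0443  0.095 ]
b- [0.4552 0.093  0.16  ]
b+ [0.439  0.2018 0.16  ]
ball [0.5008 0.2615 0.2526]
[0.5276 0.0471 0.1413 0.0777 1.0152 0.0324] [[0.1, -0.1], [-1.9, -1.1], [-1.6, -0.3], [1.5, -1.3], [0.1, -0.6], [-1.0, -1.5], [1.5, -1.4], [-0.6, -2.1], [0.4, -0.2], [-1.2, -0.3], [-0.4, -0.2], [1.6, 0.8], [0.7, -0.2], [-0.0, -0.4]]
pan [ 0.5219 -0.0547  0.095 ]
b- [0.4546 0.0822 0.16  ]
b+ [0.4391 0.1911 0.16  ]
ball [0.4984 0.25   0.2507]
[ 0.52263793 -0.05441817  0.095     ]
[ 0.52068618 -0.05741108  0.095     ]
(0.11, -0.2025, 0.012) [ 0.66072317 -0.09764345  0.012     ]
(0.11, 0.2025, 0.012) [0.60157076 0.29897502 0.012     ]
(-0.11, 0.2025, 0.012) [0.39352982 0.26417195 0.012     ]
(-0.11, -0.2025, 0.012) [ 0.44369176 -0.14372078  0.012     ]
(0.11, -0.2025, 0.012) [ 0.65377194 -0.11054003  0.012     ]
(-0.11, 0.2025, 0.012) [0.38529596 0.24916983 0.012     ]
b- [0.45619603 0.08175539 0.16      ]
b+ [0.43832391 0.19454483 0.16      ]
b+ [0.43986405 0.18905957 0.16      ]
b- [0.45114811 0.08864201 0.16      ]
```

Fit is good to about 1 px once the slab's offset in y is freed. Pan is at (0.522,-0.055), yaw 0.141; bar middle (0.447,0.137); pointer about 1.02 rad; blue weight (0.6235,-0.310). I'll fly over high with a -120° yaw turn, which puts the fingers clear of its neighbours.

>>> {"method": "apply_moves", "body": {"steps": [{"translation": [0.03,-0.09,0.08],"rotation": [0,0,-0.1]},{"translation": [0.065,-0.18,0.2],"rotation": [0,0,-0.2]},{"translation": [0.1,-0.27,0.32],"rotation": [0,0,-0.3]},{"translation": [0.13,-0.36,0.44],"rotation": [0,0,-0.4]},{"translation": [0.165,-0.46,0.56],"rotation": [0,0,-0.5]},{"translation": [0.2,-0.55,0.68],"rotation": [0,0,-0.6]},{"translation": [0.23,-0.64,0.76],"rotation": [0,0,-0.7]},{"translation": [0.26,-0.73,0.76],"rotation": [0,0,-0.8]},{"translation": [0.295,-0.82,0.76],"rotation": [0,0,-0.9]},{"translation": [0.327,-0.916,0.76],"rotation": [0,0,-1]}], "jaw": -0.3, "newtons": 15}}

```text
t: 0.98
eef_pos: [0.3784, 0.3764, 0.3816]
ee_rot: [-3.141, 0.001, -0.981]
force: [-0.3, 0.3, 0.3]
width: 0.0568
gripper_force: 0.0
```

>>> {"method": "apply_moves", "body": {"steps": [{"translation": [0.03,-0.09,0],"rotation": [0,0,-0.1]},{"translation": [0.065,-0.18,0],"rotation": [0,0,-0.2]},{"translation": [0.1,-0.27,0],"rotation": [0,0,-0.3]},{"translation": [0.13,-0.36,0],"rotation": [0,0,-0.4]},{"translation": [0.165,-0.46,0],"rotation": [0,0,-0.5]},{"translation": [0.2,-0.55,0],"rotation": [0,0,-0.6]},{"translation": [0.23,-0.64,0],"rotation": [0,0,-0.7]},{"translation": [0.26,-0.73,0],"rotation": [0,0,-0.8]},{"translation": [0.295,-0.82,0],"rotation": [0,0,-0.9]},{"translation": [0.327,-0.916,0],"rotation": [0,0,-1]}]}}

```text
t: 1.82
eef_pos: [0.4601, 0.1473, 0.3813]
ee_rot: [3.141, 0.0, -1.504]
force: [0.8, 0.5, 0.0]
width: 0.057
gripper_force: 0.0
```

>>> {"method": "apply_moves", "body": {"steps": [{"translation": [0.03,-0.09,0],"rotation": [0,0,-0.1]},{"translation": [0.065,-0.18,0],"rotation": [0,0,-0.2]},{"translation": [0.1,-0.27,0],"rotation": [0,0,-0.3]},{"translation": [0.13,-0.36,0],"rotation": [0,0,-0.4]},{"translation": [0.165,-0.46,0],"rotation": [0,0,-0.5]},{"translation": [0.2,-0.55,0],"rotation": [0,0,-0.6]},{"translation": [0.23,-0.64,0],"rotation": [0,0,-0.7]},{"translation": [0.26,-0.73,0],"rotation": [0,0,-0.8]},{"translation": [0.295,-0.82,0],"rotation": [0,0,-0.9]},{"translation": [0.327,-0.916,0],"rotation": [0,0,-1]}]}}

```text
t: 2.65
eef_pos: [0.5419, -0.0817, 0.3812]
ee_rot: [3.141, 0.0, -2.028]
force: [0.8, 0.2, -0.7]
width: 0.0569
gripper_force: 0.0
```

>>> {"method": "apply_moves", "body": {"steps": [{"translation": [0.03,-0.09,0],"rotation": [0,0,-0.1]},{"translation": [0.065,-0.18,0],"rotation": [0,0,-0.2]},{"translation": [0.1,-0.27,0],"rotation": [0,0,-0.3]},{"translation": [0.13,-0.36,0],"rotation": [0,0,-0.4]},{"translation": [0.165,-0.46,-0.1],"rotation": [0,0,-0.5]},{"translation": [0.2,-0.55,-0.2],"rotation": [0,0,-0.6]},{"translation": [0.23,-0.64,-0.3],"rotation": [0,0,-0.7]},{"translation": [0.26,-0.73,-0.4],"rotation": [0,0,-0.8]},{"translation": [0.295,-0.82,-0.5],"rotation": [0,0,-0.9]},{"translation": [0.327,-0.916,-0.5],"rotation": [0,0,-1]}]}}

```text
t: 3.48
eef_pos: [0.6214, -0.3093, 0.2498]
ee_rot: [3.134, -0.005, -2.552]
force: [-0.1, 0.1, -1.3]
width: 0.0571
gripper_force: 0.0
```

```bash
python3 - <<'E'
from h import *
s=get_state();print(s['eef_pos'],s['ee_rot'])
c=cam("wrist");im=grab_frame("wrist");cv2.imwrite("pics/w1.png",im)
print(proj(c,[.6235,-.31,.059]),proj(c,[.6235,-.31,.064]),c[2])
E
```

```text
[ 0.62144835 -0.30925114  0.24976667] [ 3.13387956 -0.0045276  -2.55207423]
[276.52091329 175.1447206 ] [276.51880309 176.07194937] [ 0.55920265 -0.35245139  0.44301437]
```

View pics/w1.png

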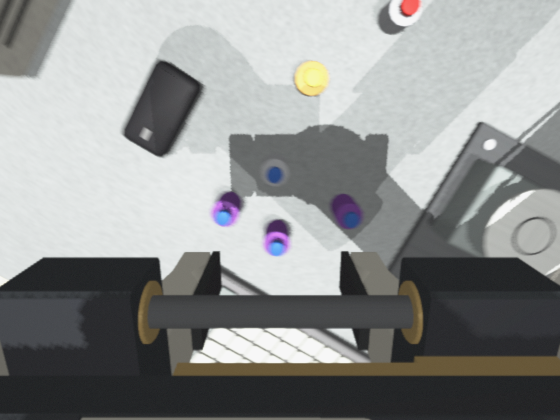

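Blue steel weight's knob is at (274.5,175), within 2 px of the prediction; the purple ones are clear of the fingers. Descending and gripping.

>>> {"method": "apply_moves", "body": {"steps": [{"translation": [0,0,-0.1],"rotation": [0,0,0]},{"translation": [0,0,-0.2],"rotation": [0,0,0]},{"translation": [0,0,-0.32],"rotation": [0,0,0]},{"translation": [0,0,-0.44],"rotation": [0,0,0]},{"translation": [0,0,-0.56],"rotation": [0,0,0]},{"translation": [0,0,-0.68],"rotation": [0,0,0]},{"translation": [0,0,-0.78],"rotation": [0,0,0]},{"translation": [0,0,-0.87],"rotation": [0,0,0]},{"translation": [0,0,-0.93],"rotation": [0,0,0]},{"translation": [0,0,-0.97],"rotation": [0,0,0]}]}}

```text
t: 4.37
eef_pos: [0.6223, -0.3092, 0.0116]
ee_rot: [3.139, -0.002, -2.549]
force: [0.5, -0.0, 0.6]
width: 0.0567
gripper_force: 0.0
```

>>> {"method": "apply_moves", "body": {"steps": [{"translation": [0,0,0],"rotation": [0,0,0]},{"translation": [0,0,0],"rotation": [0,0,0]},{"translation": [0,0,0],"rotation": [0,0,0]},{"translation": [0,0,0],"rotation": [0,0,0]},{"translation": [0,0,0],"rotation": [0,0,0]},{"translation": [0,0,0],"rotation": [0,0,0]},{"translation": [0,0,0],"rotation": [0,0,0]},{"translation": [0,0,0],"rotation": [0,0,0]},{"translation": [0,0,0],"rotation": [0,0,0]},{"translation": [0,0,0],"rotation": [0,0,0]}], "jaw": 1, "newtons": 20}}

```text
t: 5.2
eef_pos: [0.6241, -0.31, 0.0146]
ee_rot: [-3.14, 0.001, -2.549]
force: [0.2, -0.5, 4.8]
width: 0.0171
gripper_force: 20.0
```

>>> {"method": "apply_moves", "body": {"steps": [{"translation": [0,0,0.05],"rotation": [0,0,0]},{"translation": [0,0,0.12],"rotation": [0,0,0]},{"translation": [0,0,0.2],"rotation": [0,0,0]},{"translation": [0,0,0.3],"rotation": [0,0,0]},{"translation": [0,0,0.4],"rotation": [0,0,0]},{"translation": [0,0,0.5],"rotation": [0,0,0]},{"translation": [0,0,0.6],"rotation": [0,0,0]},{"translation": [0,0,0.7],"rotation": [0,0,0]},{"translation": [0,0,0.8],"rotation": [0,0,0]},{"translation": [0,0,0.8],"rotation": [0,0,0]}]}}

```text
t: 6.03
eef_pos: [0.6252, -0.3105, 0.2203]
ee_rot: [-3.136, 0.004, -2.549]
force: [0.2, -0.1, -1.4]
width: 0.017
gripper_force: 20.0
```

```bash
python3 - <<'E'
from h import *
c=cam("wrist");print('pan xy est (earlier view needs earlier pose)')
s=get_state();print(s['eef_pos'],s['ee_rot'],s['force'],s['width'],s['gripper_force'],s['t'])
t=np.array(c[2]);print(t)
# earlier wrist view, same orientation, camera pos as printed then
c0=(c[0],c[1],np.array([0.55920265,-0.35245139,0.44301437]))
print(rayz(c0,(534,236),.095),rayz(c0,(274.5,175),.061))
E
```

```text
pan xy est (earlier view needs earlier pose)
[ 0.62516337 -0.31054404  0.2203162 ] [-3.13564474  0.00396322 -2.54874397] [ 0.21037667 -0.07403333 -1.43697495] 0.0169768819150058 19.99980390071869 6.0333
[ 0.56022412 -0.35268824  0.41289374]
[ 0.52765232 -0.06131951  0.095     ] [ 0.62983312 -0.31434059  0.061     ]
```

```bash
python3 - <<'E'
from h import *
im=grab_frame("wrist"); a=grab_frame("side")
s=cv2.resize(a[190:350,280:460],(540,480),interpolation=cv2.INTER_CUBIC)
cv2.imwrite("pics/m2.png",np.hstack([s,cv2.resize(im[130:420,160:400],(260,314))[:].copy() if 0 else cv2.copyMakeBorder(im[100:420,150:410],0,160,0,0,cv2.BORDER_CONSTANT)]))
E
```

```text
(no output)
```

View pics/m2.png

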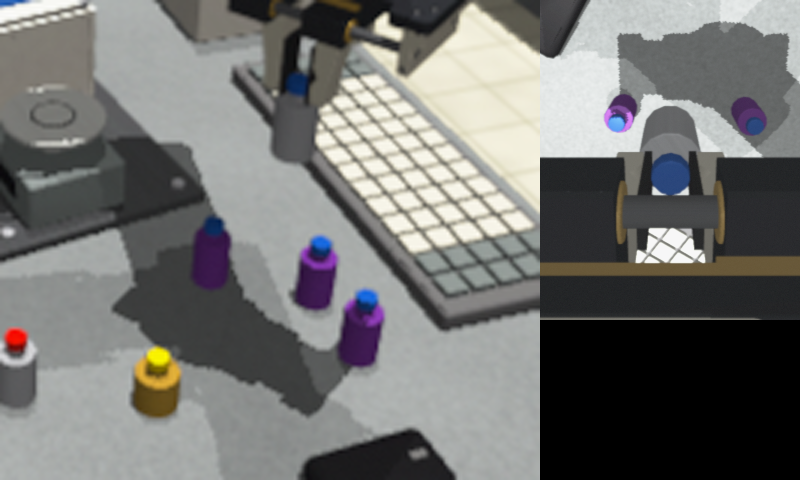

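```bash
python3 - <<'E'
from h import *
s=get_state();p=s['eef_pos'];r=R.from_euler('xyz',s['ee_rot']).as_matrix();w=cam("wrist");d=cam("side");e=cam("scene")
print(p,s['width'],s['force'])
for z in(-.06,-.04,-.0188,0,.02,.04):
    P=p+r[:,2]*z; print(z,proj(w,P).round(1),proj(d,P).round(1),(proj(d,P)-[280,190])*3, proj(e,P).round(1))
P0=p-r[:,2]*.0188
print([proj(w,P0+k*r[:,1]*.016).round(1).tolist() for k in(-1,1)],[proj(w,P0+k*r[:,1]*.009).round(1).tolist() for k in(-1,1)])
im=grab_frame("scene");cv2.imwrite("pics/s3.png",im)
E
```

```text
[ 0.62344563 -0.30927624  0.21494097] 0.016941448935800765 [ 0.405174    0.35527719 -4.57808368]
-0.06 [279.4 292.7] [379.8 212.5] [299.43476365  67.46137272] [160.8 143.8]
-0.04 [279.4 270.6] [378.8 220.4] [296.45442512  91.25012576] [161.7 149.9]
-0.0188 [279.4 252.2] [377.8 228.6] [293.37037982 115.86665547] [162.6 156.2]
0 [279.4 238.8] [376.9 235.7] [290.69792653 137.19790049] [163.4 161.8]
0.02 [279.5 227. ] [376.  243.1] [287.91715645 159.39371885] [164.3 167.6]
0.04 [279.5 217. ] [375.1 250.4] [285.19847071 181.09398642] [165.1 173.4]
[[248.8, 252.2], [310.1, 252.1]] [[262.2, 252.2], [296.7, 252.2]]
```

The weight is properly gripped by its body: knob at wrist (280,275) and bottom at side crop (290,157) both fit a grasp 34 mm above its underside, on the tool axis and upright. Moving it over the pan.

>>> {"method": "apply_moves", "body": {"steps": [{"translation": [-0.03,0.07,0],"rotation": [0,0,0.07]},{"translation": [-0.07,0.17,0],"rotation": [0,0,0.17]},{"translation": [-0.12,0.3,0],"rotation": [0,0,0.3]},{"translation": [-0.175,0.43,0],"rotation": [0,0,0.43]},{"translation": [-0.23,0.56,0],"rotation": [0,0,0.56]},{"translation": [-0.28,0.69,0],"rotation": [0,0,0.69]},{"translation": [-0.33,0.81,0],"rotation": [0,0,0.81]},{"translation": [-0.37,0.91,0],"rotation": [0,0,0.91]},{"translation": [-0.395,0.97,0],"rotation": [0,0,0.97]},{"translation": [-0.405,1,0],"rotation": [0,0,1]}]}}

```text
t: 7.02
eef_pos: [0.5201, -0.0578, 0.2127]
ee_rot: [3.139, -0.001, -2.022]
force: [-0.1, -0.3, -3.8]
width: 0.0171
gripper_force: 20.0
```

>>> {"method": "apply_moves", "body": {"steps": [{"translation": [0,0.018,-0.03],"rotation": [0,0,0]},{"translation": [0,0.018,-0.07],"rotation": [0,0,0]},{"translation": [0,0.018,-0.12],"rotation": [0,0,0]},{"translation": [0,0.018,-0.17],"rotation": [0,0,0]},{"translation": [0,0.018,-0.21],"rotation": [0,0,0]},{"translation": [0,0.018,-0.24],"rotation": [0,0,0]},{"translation": [0,0.018,-0.26],"rotation": [0,0,0]},{"translation": [0,0.018,-0.26],"rotation": [0,0,0]},{"translation": [0,0.018,-0.26],"rotation": [0,0,0]},{"translation": [0,0.018,-0.26],"rotation": [0,0,0]}]}}

```text
t: 7.85
eef_pos: [0.5228, -0.0552, 0.1495]
ee_rot: [-3.141, 0.0, -2.026]
force: [-0.2, -0.9, -2.8]
width: 0.0169
gripper_force: 20.0
```

```bash
python3 - <<'E'
from h import *
s=get_state();p=s['eef_pos'];r=R.from_euler('xyz',s['ee_rot']).as_matrix()
print(s['t'],p,s['ee_rot'],s['force'],s['width'])
out=[]
for n in("scene","side","wrist"):
    c=cam(n);im=grab_frame(n);cv2.imwrite(f"pics/{n}4.png",im)
    P=[p+r[:,2]*.0146,p-r[:,2]*.044,np.array([.522,-.0555,.095])]
    uv=proj(c,P);print(n,uv.round(1).tolist())
    if n!="wrist":
        x,y=(uv[0]-[45,50]).astype(int);o=im[y:y+100,x:x+90];print('crop origin',x,y);out.append(cv2.resize(o,(360,400),interpolation=cv2.INTER_CUBIC))
cv2.imwrite("pics/m4.png",np.hstack(out))
E
```

```text
7.85 [ 0.52278741 -0.05523017  0.14949732] [-3.14076871e+00  4.14225454e-04 -2.02572701e+00] [-0.2024706  -0.93094661 -2.81353855] 0.016930228643602132
scene [[249.2, 198.3], [248.3, 181.1], [249.9, 209.5]]
crop origin 204 148
side [[297.9, 215.4], [298.0, 196.9], [297.6, 227.6]]
crop origin 252 165
wrist [[280.9, 229.8], [281.3, 274.4], [281.7, 209.6]]
```

View pics/m4.png

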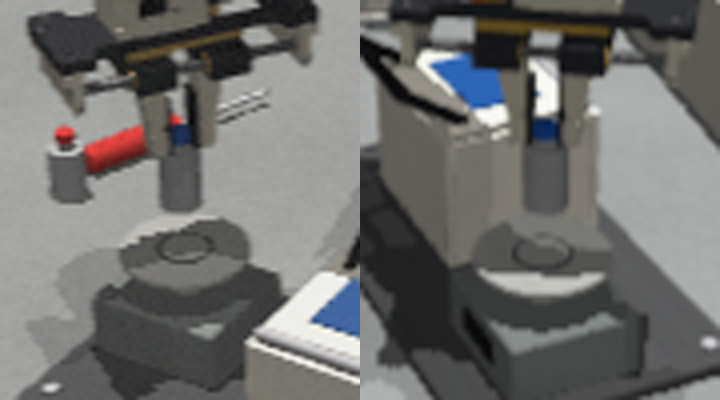

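Crop shows the circle centre at scene (250.2,210) and side (297.7,227.7), matching the estimate to 0.5 px; the weight hangs centred above it. Lowering 43 mm so it settles about 5 mm into the spring.

>>> {"method": "apply_moves", "body": {"steps": [{"translation": [0,0,-0.03],"rotation": [0,0,0]},{"translation": [0,0,-0.06],"rotation": [0,0,0]},{"translation": [0,0,-0.09],"rotation": [0,0,0]},{"translation": [0,0,-0.11],"rotation": [0,0,0]},{"translation": [0,0,-0.13],"rotation": [0,0,0]},{"translation": [0,0,-0.145],"rotation": [0,0,0]},{"translation": [0,0,-0.155],"rotation": [0,0,0]},{"translation": [0,0,-0.165],"rotation": [0,0,0]},{"translation": [0,0,-0.17],"rotation": [0,0,0]},{"translation": [0,0,-0.17],"rotation": [0,0,0]}]}}

```text
t: 8.83
eef_pos: [0.5223, -0.0552, 0.1064]
ee_rot: [-3.142, -0.0, -2.026]
force: [-0.2, 1.0, -1.6]
width: 0.0172
gripper_force: 20.0
```

```bash
python3 - <<'E'
from h import *
for i in range(3):
    s=get_state();grab_frame("side");print(s['t'],s['eef_pos'],s['force'])
E
```

```text
8.8333 [ 0.5222986  -0.05516953  0.10641624] [-0.17534827  1.02282915 -1.58904744]
8.8833 [ 0.52231361 -0.05517715  0.10659953] [-0.53265514 -0.01559392 -1.55206489]
8.9333 [ 0.52237008 -0.05514833  0.10669915] [ 0.36457973  0.11671997 -1.65597483]
```

>>> {"method": "apply_moves", "body": {"steps": [{"translation": [0,0,-0.004],"rotation": [0,0,0]},{"translation": [0,0,-0.007],"rotation": [0,0,0]},{"translation": [0,0,-0.01],"rotation": [0,0,0]},{"translation": [0,0,-0.01],"rotation": [0,0,0]},{"translation": [0,0,-0.01],"rotation": [0,0,0]},{"translation": [0,0,-0.01],"rotation": [0,0,0]},{"translation": [0,0,-0.01],"rotation": [0,0,0]},{"translation": [0,0,-0.01],"rotation": [0,0,0]},{"translation": [0,0,-0.01],"rotation": [0,0,0]},{"translation": [0,0,-0.01],"rotation": [0,0,0]}]}}

```text
t: 9.82
eef_pos: [0.5224, -0.0551, 0.104]
ee_rot: [-3.141, 0.0, -2.026]
force: [-0.6, -0.2, -1.2]
width: 0.0169
gripper_force: 20.0
```

>>> {"method": "apply_moves", "body": {"steps": [{"translation": [0,0,0],"rotation": [0,0,0]},{"translation": [0,0,0],"rotation": [0,0,0]},{"translation": [0,0,0],"rotation": [0,0,0]},{"translation": [0,0,0],"rotation": [0,0,0]},{"translation": [0,0,0],"rotation": [0,0,0]},{"translation": [0,0,0],"rotation": [0,0,0]},{"translation": [0,0,0],"rotation": [0,0,0]},{"translation": [0,0,0],"rotation": [0,0,0]},{"translation": [0,0,0],"rotation": [0,0,0]},{"translation": [0,0,0],"rotation": [0,0,0]}], "jaw": -0.3}}

```text
t: 10.65
eef_pos: [0.5223, -0.0552, 0.104]
ee_rot: [-3.142, 0.0, -2.026]
force: [0.1, 0.5, -0.1]
width: 0.057
gripper_force: 0.0
```

>>> {"method": "apply_moves", "body": {"steps": [{"translation": [0,0,0.03],"rotation": [0,0,0]},{"translation": [0,0,0.08],"rotation": [0,0,0]},{"translation": [0,0,0.15],"rotation": [0,0,0]},{"translation": [0,0,0.25],"rotation": [0,0,0]},{"translation": [0,0,0.35],"rotation": [0,0,0]},{"translation": [0,0,0.45],"rotation": [0,0,0]},{"translation": [0,0,0.55],"rotation": [0,0,0]},{"translation": [0,0,0.65],"rotation": [0,0,0]},{"translation": [0,0,0.72],"rotation": [0,0,0]},{"translation": [0,0,0.74],"rotation": [0,0,0]}]}}

```text
t: 11.48
eef_pos: [0.5236, -0.0553, 0.2932]
ee_rot: [-3.137, 0.003, -2.025]
force: [1.0, -0.7, -0.6]
width: 0.0565
gripper_force: 0.0
```

```bash
python3 - <<'E'
from h import *
s=get_state();p=s['eef_pos'];print(s['t'],p,s['ee_rot'],s['force'],s['q'])
o=[]
for n,(x,y) in(("scene",(205,150)),("side",(252,165))):
    im=grab_frame(n);c=cam(n);cv2.imwrite(f"pics/{n}5.png",im);print(n,proj(c,[[.522,-.0555,.088],[.522,-.0555,.147]]).round(1).tolist())
    o.append(cv2.resize(im[y:y+100,x:x+90],(360,400),interpolation=cv2.INTER_CUBIC))
cv2.imwrite("pics/m5.png",np.hstack(o))
E
```

```text
11.4833 [ 0.52358065 -0.05530539  0.29315464] [-3.13672932e+00  2.70044355e-03 -2.02537859e+00] [ 0.97358    -0.71465415 -0.59079506] [ 2.68645002e-01  5.61031624e-02 -1.46737727e-01  1.22052776e-03
 -1.36252251e+00 -7.23482960e-01]
scene [[250.0, 211.4], [249.1, 194.7]]
side [[297.6, 229.6], [297.7, 211.8]]
```

View pics/m5.png

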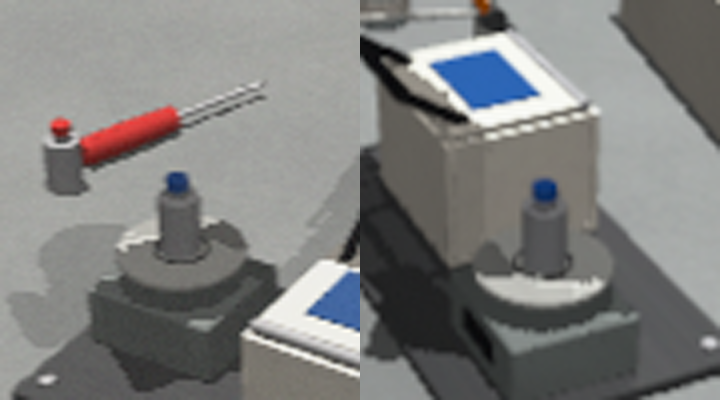

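Weight stands centred in the circle: knob at scene (249.3,195) and side (298.2,212), as predicted for the pan centre. Next I go over the bar.

>>> {"method": "apply_moves", "body": {"steps": [{"translation": [-0.03,0.08,0],"rotation": [0,0,0.1]},{"translation": [-0.06,0.16,0],"rotation": [0,0,0.2]},{"translation": [-0.1,0.26,0],"rotation": [0,0,0.32]},{"translation": [-0.14,0.36,0],"rotation": [0,0,0.45]},{"translation": [-0.18,0.46,0],"rotation": [0,0,0.58]},{"translation": [-0.22,0.56,0],"rotation": [0,0,0.7]},{"translation": [-0.25,0.64,0],"rotation": [0,0,0.82]},{"translation": [-0.28,0.72,0],"rotation": [0,0,0.92]},{"translation": [-0.3,0.77,0],"rotation": [0,0,1]},{"translation": [-0.3,0.77,0],"rotation": [0,0,1]}]}}

```text
t: 12.42
eef_pos: [0.446, 0.1389, 0.2878]
ee_rot: [3.14, -0.0, -1.498]
force: [-0.0, -0.8, 0.2]
width: 0.0568
gripper_force: 0.0
```

>>> {"method": "apply_moves", "body": {"steps": [{"translation": [0,0,0],"rotation": [0,0,0.07]},{"translation": [0,0,0],"rotation": [0,0,0.14]},{"translation": [0,0,0],"rotation": [0,0,0.14]},{"translation": [0,0,0],"rotation": [0,0,0.14]},{"translation": [0,0,0],"rotation": [0,0,0.14]},{"translation": [0,0,0],"rotation": [0,0,0.14]},{"translation": [0,0,0],"rotation": [0,0,0.14]},{"translation": [0,0,0],"rotation": [0,0,0.14]},{"translation": [0,0,0],"rotation": [0,0,0.14]},{"translation": [0,0,0],"rotation": [0,0,0.14]}]}}

```text
t: 13.25
eef_pos: [0.4473, 0.1373, 0.289]
ee_rot: [-3.142, 0.0, -1.429]
force: [-0.4, -0.7, 0.6]
width: 0.057
gripper_force: 0.0
```

```bash
python3 - <<'E'
from h import *
s=get_state();print(s['t'],s['eef_pos'],s['ee_rot'],s['q'])
c=cam("wrist");im=grab_frame("wrist");cv2.imwrite("pics/w6.png",im)
np.savez("w6.npz",r=c[1],t=c[2])
print('bar',proj(c,[[.4546,.0822,.16],[.4468,.1366,.16],[.4391,.1911,.16]]).round(1).tolist(),'ball',proj(c,[.4984,.25,.2507]).round(1))
E
```

```text
13.25 [0.44727702 0.13733385 0.28896368] [-3.14157183e+00  3.29568076e-05 -1.42892307e+00] [ 7.20267248e-01 -4.39467308e-02 -2.56305781e-01 -1.65860980e-05
 -1.35840182e+00 -5.78390501e-01]
bar [[282.4, 124.8], [282.4, 186.4], [282.2, 242.5]] ball [194.4 349.3]
```

View pics/w6.png

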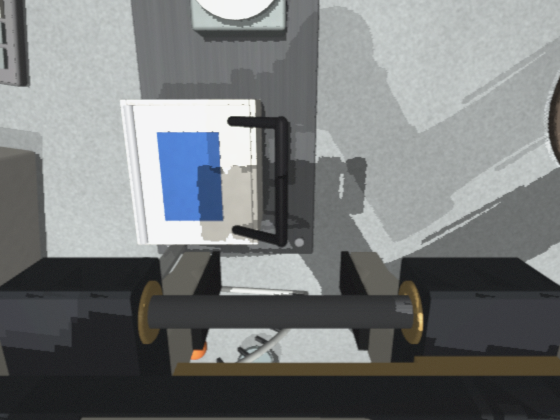

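Bar runs (282,121)–(282,243), as predicted, midway between the fingers; the orange ball is at the left, clear. Descending and gripping the bar.

>>> {"method": "apply_moves", "body": {"steps": [{"translation": [0,0,-0.06],"rotation": [0,0,0]},{"translation": [0,0,-0.13],"rotation": [0,0,0]},{"translation": [0,0,-0.2],"rotation": [0,0,0]},{"translation": [0,0,-0.28],"rotation": [0,0,0]},{"translation": [0,0,-0.36],"rotation": [0,0,0]},{"translation": [0,0,-0.43],"rotation": [0,0,0]},{"translation": [0,0,-0.5],"rotation": [0,0,0]},{"translation": [0,0,-0.55],"rotation": [0,0,0]},{"translation": [0,0,-0.58],"rotation": [0,0,0]},{"translation": [0,0,-0.59],"rotation": [0,0,0]}]}}

```text
t: 14.13
eef_pos: [0.4467, 0.137, 0.1404]
ee_rot: [3.14, -0.001, -1.429]
force: [0.4, -0.8, -0.1]
width: 0.0572
gripper_force: 0.0
```

>>> {"method": "apply_moves", "body": {"steps": [{"translation": [0,0,0],"rotation": [0,0,0]},{"translation": [0,0,0],"rotation": [0,0,0]},{"translation": [0,0,0],"rotation": [0,0,0]},{"translation": [0,0,0],"rotation": [0,0,0]},{"translation": [0,0,0],"rotation": [0,0,0]},{"translation": [0,0,0],"rotation": [0,0,0]},{"translation": [0,0,0],"rotation": [0,0,0]},{"translation": [0,0,0],"rotation": [0,0,0]},{"translation": [0,0,0],"rotation": [0,0,0]},{"translation": [0,0,0],"rotation": [0,0,0]}], "jaw": 1, "newtons": 25}}

```text
t: 14.97
eef_pos: [0.4473, 0.1374, 0.1415]
ee_rot: [3.142, 0.0, -1.429]
force: [0.1, -0.4, 0.5]
width: 0.0009
gripper_force: 0.0
```

```bash
python3 - <<'E'
from h import *
s=get_state();print(s['t'],s['eef_pos'],s['ee_rot'],s['force'],s['width'],s['gripper_force'])
for th in np.linspace(0,1.015,21)[1:]:
    f=np.arctan2(35,145)+th;x=.145-.14916*np.cos(f);z=.14916*np.sin(f)-.035
    print(round(th,3),(np.array([x*np.cos(.1413),x*np.sin(.1413),z])/.25).round(3))
# ball centres by colour
for n in("scene","side"):
    im=cv2.imread(f"pics/{n}0.png");h=cv2.cvtColor(im,cv2.COLOR_BGR2HSV)
    m=cv2.inRange(h,(5,150,80),(18,255,255));x0,y0=(341,195.3) if n=="scene" else (262,138.7)
    ys,xs=np.nonzero(m);k=(abs(xs-x0)<7)&(abs(ys-y0)<6)
    for y in range(int(y0)-5,int(y0)+8):print(n,y,xs[k&(ys==y)].tolist())
E
```

```text
14.9667 [0.4472647  0.1373669  0.14146599] [ 3.14157215e+00  8.39073435e-06 -1.42870411e+00] [ 0.06747698 -0.38747611  0.54105634] 0.0008697073204218361 0.0
0.051 [0.008 0.001 0.029]
0.102 [0.017 0.002 0.058]
0.152 [0.028 0.004 0.086]
0.203 [0.04  0.006 0.114]
0.254 [0.053 0.008 0.141]
0.304 [0.068 0.01  0.167]
0.355 [0.084 0.012 0.193]
0.406 [0.101 0.014 0.218]
0.457 [0.12  0.017 0.241]
0.507 [0.14  0.02  0.264]
0.558 [0.161 0.023 0.286]
0.609 [0.183 0.026 0.307]
0.66 [0.205 0.029 0.326]
0.71 [0.229 0.033 0.344]
0.761 [0.254 0.036 0.361]
0.812 [0.28  0.04  0.377]
0.863 [0.306 0.044 0.392]
0.914 [0.333 0.047 0.405]
0.964 [0.361 0.051 0.416]
1.015 [0.389 0.055 0.427]
scene 190 []
scene 191 []
scene 192 []
scene 193 []
scene 194 [343]
scene 195 [343]
scene 196 [342, 343]
scene 197 [342, 343]
scene 198 [342]
scene 199 []
scene 200 []
scene 201 []
scene 202 []
side 133 []
side 134 []
side 135 []
side 136 [261, 262]
side 137 [260, 261, 262, 263]
side 138 [260, 261, 262, 263, 264]
side 139 [260, 261, 262, 263, 264]
side 140 [261, 262, 263, 264]
side 141 [263, 264, 265]
side 142 [263, 264, 265]
side 143 [264, 265, 266]
side 144 [265, 266, 267]
side 145 []
```

The opening reads 1 mm with no pad force, so the grip is doubtful. The weight's reading was off too. I'll test with a small lift along the arc and check whether the blue field moves.

>>> {"method": "apply_moves", "body": {"steps": [{"translation": [0.004,0,0.015],"rotation": [0,0,0]},{"translation": [0.008,0.001,0.029],"rotation": [0,0,0]},{"translation": [0.012,0.002,0.043],"rotation": [0,0,0]},{"translation": [0.017,0.002,0.058],"rotation": [0,0,0]},{"translation": [0.022,0.003,0.072],"rotation": [0,0,0]},{"translation": [0.028,0.004,0.086],"rotation": [0,0,0]},{"translation": [0.028,0.004,0.086],"rotation": [0,0,0]},{"translation": [0.028,0.004,0.086],"rotation": [0,0,0]},{"translation": [0.028,0.004,0.086],"rotation": [0,0,0]},{"translation": [0.028,0.004,0.086],"rotation": [0,0,0]}]}}

```text
t: 15.8
eef_pos: [0.4541, 0.1382, 0.1627]
ee_rot: [3.141, -0.0, -1.429]
force: [0.6, -0.2, -0.4]
width: 0.0004
gripper_force: 0.0
```

```bash
python3 - <<'E'
from h import *
s=get_state();print(s['t'],s['eef_pos'],s['force'],s['width'],s['gripper_force'])
for n in("scene","side"):
    im=grab_frame(n);cv2.imwrite(f"pics/{n}7.png",im)
    b0=cv2.imread(f"pics/{n}5.png")
    for a in(b0,im):
        h=cv2.cvtColor(a,cv2.COLOR_BGR2HSV);m=cv2.inRange(h,(100,120,90),(125,255,255))
        ys,xs=np.nonzero(m);k=(abs(xs-(300 if n=="scene" else 283))<28)&(abs(ys-(228 if n=="scene" else 184))<18)
        print(n,k.sum(),xs[k].mean(),ys[k].mean(),xs[k].min(),xs[k].max(),ys[k].min(),ys[k].max())
E
```

```text
15.8 [0.45408781 0.13823388 0.1627453 ] [ 0.59296892 -0.19430866 -0.3531936 ] 0.0004345583746076793 0.0
scene 382 300.4502617801047 227.3089005235602 282 318 218 236
scene 242 297.4793388429752 228.1198347107438 282 316 218 236
side 219 282.8401826484018 184.3835616438356 270 295 178 191
side 168 283.9761904761905 184.23214285714286 270 295 178 191
```

The blue field did not move, so the fingers closed above the bar. In the m4 crop the fingertips sit near (185,153), about 27 mm short of the reported TCP, and the 17 mm reading was the 18 mm knob. So the real tips are ~27 mm higher than reported. I'll reopen and go that much deeper, watching the force.

>>> {"method": "apply_moves", "body": {"steps": [{"translation": [0,0,0.02],"rotation": [0,0,0]},{"translation": [-0.01,-0.002,0.02],"rotation": [0,0,0]},{"translation": [-0.02,-0.004,0.02],"rotation": [0,0,0]},{"translation": [-0.028,-0.004,0.02],"rotation": [0,0,0]},{"translation": [-0.028,-0.004,0.02],"rotation": [0,0,0]},{"translation": [-0.028,-0.004,0.02],"rotation": [0,0,0]},{"translation": [-0.028,-0.004,0],"rotation": [0,0,0]},{"translation": [-0.028,-0.004,-0.03],"rotation": [0,0,0]},{"translation": [-0.028,-0.004,-0.06],"rotation": [0,0,0]},{"translation": [-0.028,-0.004,-0.08],"rotation": [0,0,0]}], "jaw": 0.15}}

```text
t: 16.73
eef_pos: [0.4467, 0.137, 0.1414]
ee_rot: [3.14, -0.001, -1.429]
force: [-0.4, 0.1, 0.1]
width: 0.0373
gripper_force: 0.0
```

>>> {"method": "apply_moves", "body": {"steps": [{"translation": [0,0,-0.01],"rotation": [0,0,0]},{"translation": [0,0,-0.02],"rotation": [0,0,0]},{"translation": [0,0,-0.03],"rotation": [0,0,0]},{"translation": [0,0,-0.04],"rotation": [0,0,0]},{"translation": [0,0,-0.05],"rotation": [0,0,0]},{"translation": [0,0,-0.05],"rotation": [0,0,0]},{"translation": [0,0,-0.05],"rotation": [0,0,0]},{"translation": [0,0,-0.05],"rotation": [0,0,0]},{"translation": [0,0,-0.05],"rotation": [0,0,0]},{"translation": [0,0,-0.05],"rotation": [0,0,0]}]}}

```text
t: 17.57
eef_pos: [0.4474, 0.1374, 0.1306]
ee_rot: [-3.141, 0.0, -1.429]
force: [-0.1, -0.5, 0.6]
width: 0.0375
gripper_force: 0.0
```

>>> {"method": "apply_moves", "body": {"steps": [{"translation": [0,0,-0.01],"rotation": [0,0,0]},{"translation": [0,0,-0.02],"rotation": [0,0,0]},{"translation": [0,0,-0.03],"rotation": [0,0,0]},{"translation": [0,0,-0.04],"rotation": [0,0,0]},{"translation": [0,0,-0.05],"rotation": [0,0,0]},{"translation": [0,0,-0.06],"rotation": [0,0,0]},{"translation": [0,0,-0.06],"rotation": [0,0,0]},{"translation": [0,0,-0.06],"rotation": [0,0,0]},{"translation": [0,0,-0.06],"rotation": [0,0,0]},{"translation": [0,0,-0.06],"rotation": [0,0,0]}]}}

```text
t: 18.4
eef_pos: [0.4474, 0.1374, 0.1156]
ee_rot: [-3.141, 0.0, -1.429]
force: [-0.3, -0.1, 1.1]
width: 0.0373
gripper_force: 0.0
```

>>> {"method": "apply_moves", "body": {"steps": [{"translation": [0,0,0],"rotation": [0,0,0]},{"translation": [0,0,0],"rotation": [0,0,0]},{"translation": [0,0,0],"rotation": [0,0,0]},{"translation": [0,0,0],"rotation": [0,0,0]},{"translation": [0,0,0],"rotation": [0,0,0]},{"translation": [0,0,0],"rotation": [0,0,0]},{"translation": [0,0,0],"rotation": [0,0,0]},{"translation": [0,0,0],"rotation": [0,0,0]},{"translation": [0,0,0],"rotation": [0,0,0]},{"translation": [0,0,0],"rotation": [0,0,0]}], "jaw": 1, "newtons": 25}}

```text
t: 19.23
eef_pos: [0.4465, 0.1372, 0.1154]
ee_rot: [3.14, -0.0, -1.429]
force: [-5.3, 0.6, 4.6]
width: 0.011
gripper_force: 25.0
```

Bar gripped now (11 mm, 25 N), but perhaps near the tips. I'll reopen, go 7 mm deeper, centre by 2 mm and grip again.

>>> {"method": "apply_moves", "body": {"steps": [{"translation": [0,0,0],"rotation": [0,0,0]},{"translation": [0,0,0],"rotation": [0,0,0]},{"translation": [0,0,0],"rotation": [0,0,0]},{"translation": [-0.008,0,0],"rotation": [0,0,0]},{"translation": [-0.008,0,-0.005],"rotation": [0,0,0]},{"translation": [-0.008,0,-0.01],"rotation": [0,0,0]},{"translation": [-0.008,0,-0.015],"rotation": [0,0,0]},{"translation": [-0.008,0,-0.02],"rotation": [0,0,0]},{"translation": [-0.008,0,-0.028],"rotation": [0,0,0]},{"translation": [-0.008,0,-0.028],"rotation": [0,0,0]}], "jaw": 0.15}}

```text
t: 20.07
eef_pos: [0.445, 0.1372, 0.108]
ee_rot: [3.141, -0.0, -1.429]
force: [-0.8, -0.6, 0.2]
width: 0.0371
gripper_force: 0.0
```

>>> {"method": "apply_moves", "body": {"steps": [{"translation": [0,0,0],"rotation": [0,0,0]},{"translation": [0,0,0],"rotation": [0,0,0]},{"translation": [0,0,0],"rotation": [0,0,0]},{"translation": [0,0,0],"rotation": [0,0,0]},{"translation": [0,0,0],"rotation": [0,0,0]},{"translation": [0,0,0],"rotation": [0,0,0]},{"translation": [0,0,0],"rotation": [0,0,0]},{"translation": [0,0,0],"rotation": [0,0,0]},{"translation": [0,0,0],"rotation": [0,0,0]},{"translation": [0,0,0],"rotation": [0,0,0]}], "jaw": 1, "newtons": 25}}

```text
t: 20.9
eef_pos: [0.4465, 0.1377, 0.1087]
ee_rot: [-3.14, 0.0, -1.428]
force: [5.7, -1.7, -3.0]
width: 0.011
gripper_force: 25.0
```

>>> {"method": "apply_moves", "body": {"steps": [{"translation": [0.009,0.001,0.029],"rotation": [0,0,0]},{"translation": [0.019,0.002,0.058],"rotation": [0,0,0]},{"translation": [0.031,0.004,0.086],"rotation": [0,0,0]},{"translation": [0.043,0.006,0.114],"rotation": [0,0,0]},{"translation": [0.057,0.008,0.141],"rotation": [0,0,0]},{"translation": [0.073,0.01,0.167],"rotation": [0,0,0]},{"translation": [0.09,0.012,0.193],"rotation": [0,0,0]},{"translation": [0.107,0.014,0.218],"rotation": [0,0,0]},{"translation": [0.126,0.017,0.241],"rotation": [0,0,0]},{"translation": [0.146,0.02,0.264],"rotation": [0,0,0]}], "newtons": 30}}

```text
t: 21.73
eef_pos: [0.4791, 0.1422, 0.1747]
ee_rot: [3.136, 0.0, -1.429]
force: [-13.4, 6.0, 5.3]
width: 0.0109
gripper_force: 30.0
```

```bash
python3 - <<'E'
from h import *
for i in range(3):
    s=get_state();im=grab_frame("scene");print(s['t'],s['eef_pos'],s['force'],s['moment'],s['width'])
cv2.imwrite("pics/scene8.png",im)
h=cv2.cvtColor(im,cv2.COLOR_BGR2HSV);m=cv2.inRange(h,(100,120,60),(125,255,255))
ys,xs=np.nonzero(m);k=(abs(xs-300)<30)&(abs(ys-220)<30);print(k.sum(),xs[k].mean(),ys[k].mean())
E
```

```text
21.7333 [0.47909028 0.14217999 0.17470609] [-13.43621225   5.97426537   5.28051504] [ 1.95154343  5.3165666  -0.07064455] 0.010898489259710226
21.7833 [0.48024838 0.14235564 0.17599152] [-15.10035541   3.70220731  11.48180636] [ 1.42868194  5.81072995 -0.04282268] 0.0112200062725886
21.8333 [0.47982857 0.14228441 0.17551138] [-14.61419431   4.22812574   7.23695262] [ 1.70796849  5.52324747 -0.07388892] 0.010753329037207243
560 299.0982142857143 220.94464285714287
```

The blue field rose (227→221) and grew, so the flap is lifting. I'm pushing about 2 mm too far inward and correct for that on the rest of the arc.

>>> {"method": "apply_moves", "body": {"steps": [{"translation": [0.014,0.003,0.026],"rotation": [0,0,0]},{"translation": [0.034,0.006,0.048],"rotation": [0,0,0]},{"translation": [0.056,0.009,0.068],"rotation": [0,0,0]},{"translation": [0.08,0.013,0.086],"rotation": [0,0,0]},{"translation": [0.105,0.016,0.103],"rotation": [0,0,0]},{"translation": [0.131,0.02,0.119],"rotation": [0,0,0]},{"translation": [0.158,0.024,0.134],"rotation": [0,0,0]},{"translation": [0.186,0.027,0.147],"rotation": [0,0,0]},{"translation": [0.214,0.031,0.158],"rotation": [0,0,0]},{"translation": [0.242,0.035,0.169],"rotation": [0,0,0]}]}}

```text
t: 22.72
eef_pos: [0.5429, 0.1511, 0.2185]
ee_rot: [-3.141, 0.0, -1.428]
force: [-6.0, 2.4, 5.2]
width: 0.0107
gripper_force: 30.0
```

```bash
python3 - <<'E'
from h import *
ims={}
for n in("scene","side","wrist"):
    s=get_state();ims[n]=grab_frame(n);cv2.imwrite(f"pics/{n}9.png",ims[n]);print(s['t'],s['eef_pos'],s['force'],s['width'])
a=cv2.resize(ims["scene"][160:290,260:370],(440,520),interpolation=cv2.INTER_CUBIC)
b=cv2.resize(ims["side"][110:240,220:310],(360,520),interpolation=cv2.INTER_CUBIC)
cv2.imwrite("pics/m9.png",np.hstack([a,b]))
E
```

```text
22.7167 [0.54289044 0.15112431 0.21852629] [-5.97188748  2.38544397  5.23329831] 0.010660941873351367
22.7667 [0.54434217 0.1513098  0.21891782] [-3.45569547  2.67172364  9.39449634] 0.011154424996971073
22.8167 [0.54390997 0.15120918 0.21878353] [-5.9206498   2.27412858  6.41240614] 0.011078931313921176
```

View pics/m9.png

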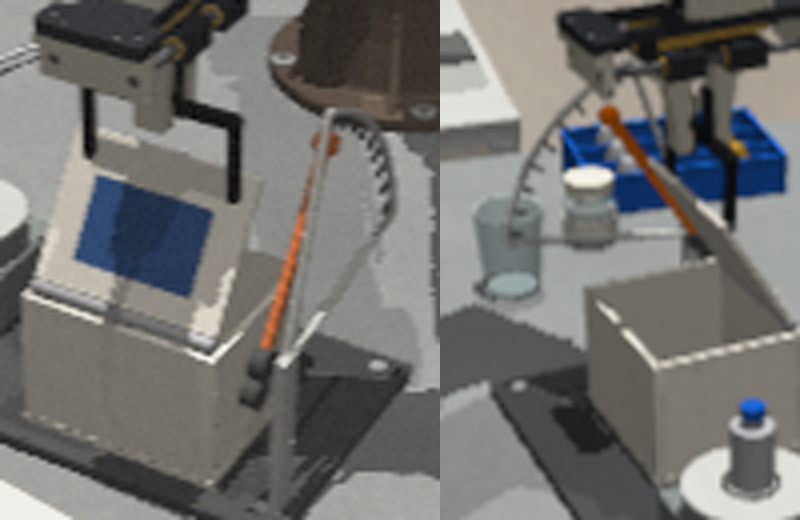

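Picture shows the flap held open near the pointer's slope: blue field corners in the scene crop (97,177), (213,210), (190,297), (77,258), bar's left end (239,118), ball (325,140). In the side crop the ball is at (608,115). Next I turn these into angles.

```bash
cat > ang.py <<'E'
from h import *
S,D=cam("scene"),cam("side")
x0,y0,w,hx=.5276,.0471,.1413,.0777
A=np.array([[np.cos(w),-np.sin(w),0],[np.sin(w),np.cos(w),0],[0,0,1]]);O=np.array([x0,y0,0])
def world(k):return np.asarray(k)@A.T+O
def toloc(P):return (np.asarray(P)-O)@A
def onplane(c,uv,y):   # ray with local plane y -> local pt
    m,r,t=c;d=A.T@(r@np.array([(uv[0]-m['cx'])/m['fx'],(uv[1]-m['cy'])/m['fy'],1]));t=toloc(t);return t+d*(y-t[1])/d[1]
def rot(k,th): # flap pts, local, shut -> opened
    k=np.asarray(k,float);X=k[...,0]-hx;Z=k[...,2]-.125;c,s=np.cos(th),np.sin(th)
    return np.stack([hx+X*c+Z*s,k[...,1],.125-X*s+Z*c],-1)
E
python3 - <<'E'
from ang import *
sc=lambda x,y:(140+x/3-.33,175+y/3-.33)
c4=lambda x,y:(260+x/4-.37,160+y/4-.37)
d4=lambda x,y:(220+(x-440)/4-.37,110+y/4-.37)
for c,uv in((S,c4(325,140)),(S,sc(604,62)),(D,d4(608,115)),(D,(219.67+127/3,119.67+19))):
    q=onplane(c,uv,.205);print('ball',q.round(4),'r',np.hypot(hx-q[0],q[2]-.125).round(4),'ang',np.arctan2(q[2]-.125,hx-q[0]).round(3))
shut=[toloc(rayz(S,sc(*u),.128)) for u in((460,130),(540,155),(508,187),(425,158))]
print(np.round(shut,3))
new=np.array([c4(*u) for u in((97,177),(213,210),(190,297),(77,258))])
# shut corners order: front(-x)/y- , front/y+ , rear/y+, rear/y-
f=lambda p:(proj(S,world(rot(shut,p[0])))-new).ravel()
b=least_squares(f,[1.]);print('field',b.x,b.fun.round(1))
q=onplane(S,c4(239,118),.152);print('b+',q,np.hypot(hx-q[0],q[2]-.125),np.arctan2(q[2]-.125,hx-q[0])-np.arctan2(35,145))
# direct: minimise reprojection of bar end over theta, and flap rear corner
g=lambda p:proj(S,world(rot([hx-.145,.152,.16],p[0])))-c4(239,118)
b=least_squares(g,[1.]);print('bar',b.x,b.fun)
ge=least_squares(lambda p:proj(S,world([hx-.148*np.cos(p[0]),.205,.125+.148*np.sin(p[0])]))-c4(325,140),[1.]);print('ballS',ge.x,ge.fun)
ge=least_squares(lambda p:proj(D,world([hx-.148*np.cos(p[0]),.205,.125+.148*np.sin(p[0])]))-d4(608,115),[1.]);print('ballD',ge.x,ge.fun)
for th in(.95,1.0,1.05,1.1):print(th,((proj(D,world(rot([[hx-.11,.03,.125],[hx,.03,.125]],th)))-[220,110])*4+[440,0]).round(0).tolist())
E
```

```text
ball [0.0047 0.205  0.2549] r 0.1491 ang 1.059
ball [0.0037 0.205  0.2523] r 0.1473 ang 1.044
ball [-0.0016  0.205   0.2505] r 0.1484 ang 1.007
ball [-0.0003  0.205   0.2493] r 0.1467 ang 1.01
[[-0.004  0.059  0.128]
 [-0.006  0.142  0.128]
 [ 0.053  0.141  0.128]
 [ 0.052  0.054  0.128]]
field [1.04906495] [ 0.9  0.5 -0.5  0.3 -0.8 -0.2 -0.6 -0.3]
b+ [0.02194457 0.152      0.26410973] 0.14986722240618855 0.9527501697404266
bar [0.94854222] [0.04951301 0.2420324 ]
ballS [1.05519069] [-0.03228638  0.40494075]
ballD [1.00750719] [0.07367396 0.08774046]
0.95 [[715.0, 235.0], [791.0, 324.0]]
1.0 [[721.0, 230.0], [791.0, 324.0]]
1.05 [[726.0, 225.0], [791.0, 324.0]]
1.1 [[732.0, 221.0], [791.0, 324.0]]
```

```bash
cat > g.py <<'E'
from ang import *
def quad(fn,cx,cy,rx,ry):
    im=cv2.imread(fn);big=cv2.resize(im,None,fx=4,fy=4,interpolation=cv2.INTER_CUBIC);h=cv2.cvtColor(big,cv2.COLOR_BGR2HSV)
    m=cv2.inRange(h,(100,110,40),(125,255,255));k=np.zeros_like(m);k[int(4*(cy-ry)):int(4*(cy+ry)),int(4*(cx-rx)):int(4*(cx+rx))]=255
    m=cv2.morphologyEx(m&k,cv2.MORPH_CLOSE,np.ones((9,9)));cs,_=cv2.findContours(m,cv2.RETR_EXTERNAL,cv2.CHAIN_APPROX_NONE);c=max(cs,key=cv2.contourArea)
    hull=cv2.convexHull(c);e=.01
    while len(q:=cv2.approxPolyDP(hull,e*cv2.arcLength(hull,True),True))>4:e+=.003
    return q[:,0]/4-.37
s0=quad("pics/scene5.png",300,228,26,16);s9=quad("pics/scene9.png",296,219,24,20);d0=quad("pics/side5.png",283,184,20,12)
so=lambda q:q[np.argsort(np.arctan2(*(q-q.mean(0)).T[::-1]))]
s0,s9,d0=so(s0),so(s9),so(d0);print(s0.round(1).tolist(),s9.round(1).tolist(),d0.round(1).tolist(),sep='\n')
E
python3 g.py
```

```text
[[291.9, 217.9], [318.9, 226.6], [308.9, 236.9], [281.9, 227.6]]
[[284.1, 204.1], [312.1, 213.1], [306.1, 233.1], [278.9, 224.1]]
[[269.6, 180.9], [284.9, 177.4], [295.9, 188.1], [279.6, 191.4]]
```

```bash
cat > gf.py <<'E'
from g import *
import ang
sc=lambda x,y:(140+x/3-.33,175+y/3-.33)
sd=lambda x,y:(220+x/3-.33,120+y/3-.33)
c4=lambda x,y:(260+x/4-.37,160+y/4-.37)
d4=lambda x,y:(220+(x-440)/4-.37,110+y/4-.37)
def res(p,hxf=None):
    ang.x0,ang.y0,ang.w,hx,a,th,xf,xr,ym,yp,oy=p[:11]
    w=ang.w;A=np.array([[np.cos(w),-np.sin(w),0],[np.sin(w),np.cos(w),0],[0,0,1]]);O=np.array([p[0],p[1],0])
    W=lambda k:np.asarray(k)@A.T+O
    def rot(k,t):
        k=np.asarray(k,float);X=k[...,0]-hx;Z=k[...,2]-.125;c,s=np.cos(t),np.sin(t);return np.stack([hx+X*c+Z*s,k[...,1],.125-X*s+Z*c],-1)
    F=[(xf,ym,.128),(xf,yp,.128),(xr,yp,.128),(xr,ym,.128)]
    ball=(hx-.148*np.cos(a),.205,.125+.148*np.sin(a));bm=(hx-.145,.045,.16);bp=(hx-.145,.155,.16)
    K=lambda i,j:(.11*i,.2025*j+oy,.012)
    so,do=p[11:13],p[13:15];r=[]
    def add(c,k,uv,s=1.):r.append((proj(c,W(k))+(so if c is S else do)-uv).ravel()/s)
    add(S,F,s0,.7);add(S,rot(F,th),s9,.7);add(D,[F[1],F[2],F[3],F[0]],d0,.7)
    for uv in(sc(604,62),c4(325,140)):add(S,ball,uv)
    for uv in(sd(127,57),d4(608,115)):add(D,ball,uv)
    add(S,(-.02,-.1,.095),sc(331,105),.7);add(D,(-.02,-.1,.095),sd(233,325),.7)
    add(S,bm,sc(480,67));add(S,bp,sc(588,99));add(D,bp,sd(90,163));add(D,bm,sd(122,204),2)
    add(S,rot(bp,th),c4(237,120),1.5)
    for k,u in((K(1,-1),(208,220)),(K(1,1),(572,360)),(K(-1,1),(667,232))):add(S,k,sc(*u),1.5)
    for k,u in((K(-1,-1),(180,467)),(K(1,-1),(382,404)),(K(-1,1),(40,263))):add(D,k,sd(*u),1.5)
    r.append(p[11:15]/1.);r.append([(hx-.08)/.003])
    return np.concatenate(r)
b=least_squares(res,[.5276,.0471,.1413,.078,1.02,1.02,-.004,.053,.056,.142,.032,0,0,0,0],loss='soft_l1')
cov=np.linalg.inv(b.jac.T@b.jac)
print(b.x.round(4),'cost',b.cost);print('ptr,flap',b.x[4:6],'sd',np.sqrt(np.diag(cov))[4:6]);print(b.fun.round(1))
E
python3 gf.py
```

```text
[[291.9, 217.9], [318.9, 226.6], [308.9, 236.9], [281.9, 227.6]]
[[284.1, 204.1], [312.1, 213.1], [306.1, 233.1], [278.9, 224.1]]
[[269.6, 180.9], [284.9, 177.4], [295.9, 188.1], [279.6, 191.4]]
[ 0.5265  0.0457  0.1444  0.079   1.0183  1.0133 -0.0031  0.0523  0.0567
  0.1412  0.0328 -0.0099  0.3578 -0.1479  0.0536] cost 7.033213685582
ptr,flap [1.01832244 1.0133128 ] sd [0.01867797 0.03874073]
[ 0.3  0.1 -0.2  0.   0.1 -0.   0.   0.   0.4  0.2 -0.1 -0.2  0.3  0.1
  0.1 -0.2 -0.3 -0.1  0.1  0.2  0.4  0.4  0.5  1.   0.3 -0.1  0.4  0.6
 -0.1 -0.3  0.3 -0.  -0.1 -0.1 -0.2 -0.3  0.   0.  -1.6 -0.2 -0.5  0.
  0.8  0.5 -0.2  0.4 -1.2 -0.6 -1.  -0.3  0.9 -0.9 -0.8 -0.8  0.8 -0.8
 -0.8 -1.2 -0.   0.4 -0.1  0.1 -0.3]
```

Pointer 1.018 rad, flap 1.013 rad from the images (1.023 from the arm's travel): they match. I'll settle, check it is steady and hand in.

>>> {"method": "apply_moves", "body": {"steps": [{"translation": [0,0,0],"rotation": [0,0,0]},{"translation": [0,0,0],"rotation": [0,0,0]},{"translation": [0,0,0],"rotation": [0,0,0]},{"translation": [0,0,0],"rotation": [0,0,0]},{"translation": [0,0,0],"rotation": [0,0,0]},{"translation": [0,0,0],"rotation": [0,0,0]},{"translation": [0,0,0],"rotation": [0,0,0]},{"translation": [0,0,0],"rotation": [0,0,0]},{"translation": [0,0,0],"rotation": [0,0,0]},{"translation": [0,0,0],"rotation": [0,0,0]}]}}

```text
t: 23.7
eef_pos: [0.5431, 0.1511, 0.2185]
ee_rot: [-3.14, 0.0, -1.428]
force: [-4.4, 2.2, 5.1]
width: 0.011
gripper_force: 30.0
```

```bash
python3 - <<'E'
from g import *
im=grab_frame("scene");cv2.imwrite("pics/scene10.png",im)
q=so(quad("pics/scene10.png",296,219,24,20));print('now',q.round(1).tolist());d=abs(q-s9).max();print(d)
s=get_state();print(s['t'],s['eef_pos'],s['force'],s['gripper_force'],abs(np.array(s['qd'])).max())
if d<1 and s['gripper_force']>20: print(job_done())
E
```

```text
[[291.9, 217.9], [318.9, 226.6], [308.9, 236.9], [281.9, 227.6]]
[[284.1, 204.1], [312.1, 213.1], [306.1, 233.1], [278.9, 224.1]]
[[269.6, 180.9], [284.9, 177.4], [295.9, 188.1], [279.6, 191.4]]
now [[284.1, 204.1], [311.9, 212.6], [306.1, 233.1], [278.6, 223.9]]
0.5
23.75 [0.54306762 0.15109892 0.21850998] [-4.10630273  2.33360876  4.87518802] 30.003024637699127 0.0011775962837280887
the job is handed in; nothing more can be done
None
```

I've handed the job in at 23.8 s: the blue-knobbed weight stands released and centred on the pan, and the fingers hold the flap by its bar at about 1.01 rad (±0.04) against the pointer's 1.02 rad; the verdict was not shown.

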